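Fan paint sample tiles along a display tray

ROBOT

A 6-joint arm with a two-finger parallel gripper is mounted at the origin on the work surface. World frame = base frame: x ahead of the robot, y to its left, z up, the work surface at z = 0. Lengths are in mm, angles in degrees, forces in N, time in s.
With the tool pointing down it reaches from about 350 to 850 mm from the base axis. Payload 8.1 kg.
Tool frame: the origin (TCP) lies at the very end of the fingers, on their centre line; the grasp point (between the pads) lies 19 mm behind it; z points along the fingers, y is the line along which they close (so a half turn about z gives the same grasp; the last joint's range is limited). The gripper opens to 85 mm and grips with 20 to 120 N. Pads are 22 mm wide; open, the fingers measure 114 mm over their backs; the gripper's body (76 mm by 85 mm) begins 54 mm behind the grasp point. The pads swing forward as they close: fully open they stand 13 mm farther back than shut.
Start: joints at [-76.169, 7.471, 85.268, -0, 87.261, -4.893], TCP at [192.629, -568.242, 231.292] pointing down, gripper open.
Joint ranges: [-169.43, 169.43], [-51.17, 129.36], [1.28, 143.12], [-76.62, 256.62], [0, 156.53], [-152.29, 152.29]. Speed limits (degrees/s): [136.94, 136.94, 159.86, 180, 180, 180].

INTERFACE

Orientations are given as [roll, pitch, yaw] about the fixed x, y, z axes, in that order (R = Rz(yaw) Ry(pitch) Rx(roll)).
In Python, from bench import * gives the robot as it stands.
- The arm moves only by the tool play_rows, never from a script. Its argument "increments" is a list of rows, each a list of 3 entries, a list of its own where there are three numbers: the gripper's target within -1 to 1 (fully open at 1, half-way at 0, shut at -1), then the shift along the tool's x, y, z in mm, then the turn about the tool's z in rad. A call has 1 to 12 rows; each row shifts and turns the commanded pose from where the row before left it, along the tool's axes as they then stand; what a row does not reach is not made up. A row lasts 1/12 s, in which the tool goes at most 41.7 mm and 7.16 degrees, less where a joint would pass 70% of its speed; a pose out of reach is approached as far as the arm can. A call is refused whole if a number of a shift passes 41.7 or a number of a turn 0.125, either way. A call with a gripper value outside its range is refused whole. The fingers move at their own pace and stop on an object; "force" is the grip in N (left out, the last holds). Time passes only in rows, so rows that do not move let the fingers close. It gives the time, the measured TCP pose, the force, the opening and the grip force at its end, in the units of the state.
- sense(): the state, without advancing time (a new reading comes with each control period).
- snapshot(name): name is "scene" or "top" or "wrist"; returns a dict with "color" (420x560x3 uint8, red, green, blue), "intrinsics" (3x3 intrinsics, pixels), "k1" (the pictures are not rectified: a ray, as slopes to the right and down, at radius r is drawn at 1 + k1 r^2 times it, then the intrinsics apply), "world_from_camera" (4x4, takes a point from camera to world coordinates). Camera axes: x right, y down, z forward; pixel columns grow to the right and rows downward; lengths in mm; the calibration is good to about 2 mm. A picture is of the moment at which its call begins. There is no depth.
- hand_in(): hands the job in; it is judged then, once.
Trained networks look in a picture, given as the dict that the camera call returned (one of the last four; its "shot" number tells which), for a name from the list of things; names that differ only in an ending like _2 or _b are one class to them, and where a whole thing is asked for, a point or a joint stands for the part that bears it (a point fixed in the world has none). Each returns a list of dicts, best first, with "p" (0 to 1); they miss things now and then, are a little off and sometimes report something else, mostly with a low value. They report only what shows in the picture. A call takes as long as a camera call. They do not tell look-alikes from the thing itself.
- find_in(query, picture): "xyz" ([x, y, z] in mm, in the coordinates of the camera as it stood for that picture, good to about 4 mm: the middle of the surface that is visible of it).
- regions_of(query, picture): "mask" (420x560 bool, what is visible of it).
- pinpoint(query, picture): "xyz" ([x, y, z] in mm, in the coordinates of the camera as it stood for that picture, good to about 4 mm: a listed point, or the origin of a listed thing).
The state is a dict: "time": time; "joint_pos": joint angles; "qd": joint speeds; "joint_efforts": joint torques, N m; "tool_pos": TCP position; "tcp_rot": TCP orientation; "ft_force": force on the tool from outside, world axes, zero at the start; "wrist_torque": the same for the moment, N m; "finger_gap": finger opening in mm; "grip_force": force on a finger pad.
Only numpy, scipy, OpenCV 4.12 (cv2) and the standard library are available. Lean on these libraries where they do the work, as an engineer would, in place of code of your own. Each camera call takes 0.05 s, during which the arm holds its last target. There are 200 camera calls.

TASK

Carry on the overlapping row of sample tiles in the black tray, like roof shingles: lay the yellow tile in line with the bare wood tile that is glued in the tray, resting on its free end with about a third of its length overlapping and its other end down on the tray floor towards the empty end. Then lay the red tile on the yellow one in the same way. Leave the green tile where it is.

Things in the scene. Friction and masses are not known exactly. Their poses are not given: they have to be found in the camera images.
- tray: fixed black tray, 290 x 142 mm, floor 6 mm thick, rim 5 mm wide, its top 14 mm above the underside. Origin: centre of underside; x along its length, z up. A bare wood tile, 90 x 40 x 10 mm, is glued flat on the floor, centred at x = -60, y = 0 mm; the empty end is +x. With a third overlapping, yellow centres at x = 0 and red at x = +60 mm, y = 0, each sloping 9.5 degrees down towards +x.
- yellow_tile: yellow painted sample tile, a flat wooden rectangle 90 x 40 x 10 mm, 20 to 45 g, lying flat on the bench. Origin at the centre of its underside; x along the 90 mm length, y across the 40 mm width, z up out of its face (both ends are alike).
- red_tile: red painted sample tile, a flat wooden rectangle 90 x 40 x 10 mm, 20 to 45 g, lying flat on the bench. Origin at the centre of its underside; x along the 90 mm length, y across the 40 mm width, z up out of its face (both ends are alike).
- green_tile: green painted sample tile, a flat wooden rectangle 90 x 40 x 10 mm, 20 to 45 g, lying flat on the bench. Origin at the centre of its underside; x along the 90 mm length, y across the 40 mm width, z up out of its face (both ends are alike). Not wanted in this row; stays where it lies.
There are look-alikes about, which are no part of the job. There is more than one size of the red_tile; the job needs the smallest.

How it is judged:
By the outcome, as a careful person would: the job done as asked, in the order asked, and still so for the second after the job is handed in, with the robot touching nothing.
It also fails if it takes over 58 s, if anything falls off the work surface, if the arm or the gripper's body presses on something with over 40 N, if the wrist force passes 120 N, or if a joint passes its speed limit or range.

## Working session

There is one attempt and no reset: what is moved stays moved. The work goes in short steps, Python scripts to look and compute and a tool call to move; the robot and the scene stay as the last step left them, time stands still between calls to the robot, and variables do not carry over. Pictures are saved under pics/ and viewed, at most 10 in all, crops included, and the job is handed in when it is done.

Besides the shell and the picture viewer there is one more tool, called after "Call:" as name(argument=value, ...) on one line, values as JSON. play_rows: Moves the arm, as the interface text tells. Its arguments: {"type":"object","properties":{"increments":{"type":"array","items":{"type":"array"}},"force":{"type":"number"}},"required":["increments"]}

```bash
mkdir -p pics
cat > h.py <<'E'
from bench import *
import numpy as np, cv2
def save(im,name): cv2.imwrite('pics/'+name+'.png',np.ascontiguousarray(im[:,:,::-1]))
def towld(s,p): M=np.array(s['world_from_camera']); return M[:3,:3]@np.array(p)+M[:3,3]
def pix2w(s,uv,z):
    K=np.array(s['intrinsics']);k=s['k1'];M=np.array(s['world_from_camera'])
    out=[]
    for u,v in np.reshape(uv,(-1,2)):
        d=cv2.undistortPoints(np.array([[[u,v]]],float),K,np.array([k,0,0,0.]))[0,0]
        r=M[:3,:3]@np.array([d[0],d[1],1]); o=M[:3,3]
        out.append(o+r*(z-o[2])/r[2])
    return np.array(out)
def rect(s,mask,z):
    c=max(cv2.findContours(mask.astype('uint8'),cv2.RETR_EXTERNAL,cv2.CHAIN_APPROX_NONE)[0],key=cv2.contourArea)
    w=pix2w(s,c.reshape(-1,2),z)[:,:2].astype('float32')
    (x,y),(a,b),t=cv2.minAreaRect(w)
    if a<b: a,b=b,a; t+=90
    return np.round([x,y,a,b,(t+90)%180-90],1)
E
cat > a.py <<'E'
from h import *
ss={n:snapshot(n) for n in('scene','top')}
save(ss['top']['color'],'top');save(ss['scene']['color'],'scene')
for n in ss:
  s=ss[n]
  for q in('tray','yellow_tile','red_tile','green_tile'):
    for r in regions_of(q,s):
      m=np.array(r['mask'])
      if m.sum()<20: continue
      v,u=np.nonzero(m); print(n,q,round(r['p'],2),'px',int(u.mean()),int(v.mean()),m.sum(),rect(s,m,10))
  if n=='top':
    for q in('tray',): print([ (round(r['p'],2),towld(s,r['xyz']).round()) for r in pinpoint(q,s)])
st=sense();print(st['time'],st['tcp_rot'],st['tool_pos'])
E
python3 a.py
```

```text
scene tray 0.93 px 347 297 8547 [542.2 178.2 299.7 153.   65.9]
scene yellow_tile 0.8 px 259 210 521 [ 458.9 -105.1   96.9   44.5    2.9]
scene red_tile 0.73 px 201 235 618 [ 602.7 -167.1   93.4   47.6  -20.1]
scene red_tile 0.67 px 221 136 600 [ 288.6 -371.2  143.5   59.1   23.8]
scene red_tile 0.57 px 197 180 411 [ 469.7 -299.9   98.3   45.8   -2.1]
scene green_tile 0.7 px 196 180 416 [ 470.2 -301.1   94.8   45.6   -5. ]
top tray 0.62 px 167 162 8428 [542.6 179.1 295.4 144.3  66.4]
top yellow_tile 0.63 px 296 198 746 [ 457.1 -106.6   89.9   40.2    2.4]
top red_tile 0.77 px 323 134 649 [ 600.  -169.2   88.7   38.   -18.4]
top red_tile 0.6 px 345 253 1513 [ 337.1 -209.9  125.9   58.5   10.8]
top red_tile 0.58 px 419 274 1644 [ 289.6 -369.8  127.9   61.9   25. ]
top green_tile 0.65 px 385 192 734 [ 469.9 -301.8   92.1   41.3   -5.2]
[(0.83, array([544., 181.,   2.]))]
0.55 [-1.79998029e+02  1.23112243e-04  1.87257696e+01] [ 192.63624395 -568.21673141  231.288755  ]
```

```bash
ls pics
```

```text
scene.png
top.png
```

View pics/top.png

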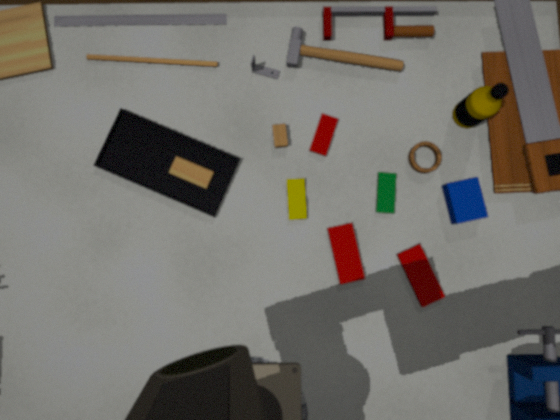

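Run:
```python
import cv2
a=cv2.imread('pics/top.png');b=cv2.imread('pics/scene.png')
c=cv2.resize(a[80:300,80:460],(760,440),interpolation=2)
cv2.imwrite('pics/crop.png',c)
```

```text
(no output)
```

View pics/crop.png

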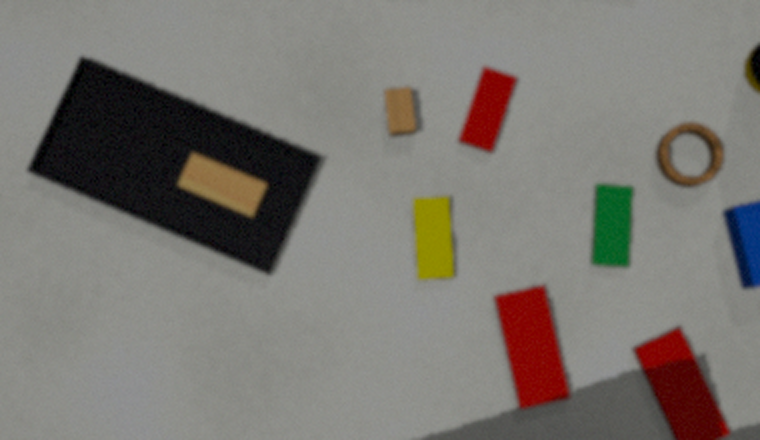

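View pics/scene.png

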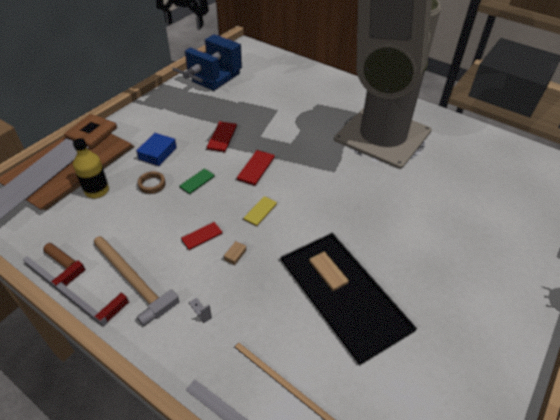

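The top picture shows the look-alikes. For red, the candidates are the small tile at (323,134), 89x38 mm, a big one at (345,253) and a big one at (419,274), both about 127x60. I choose (323,134). Yellow is only at (296,198), green (leave) at (385,192), and the tray at (167,162) with its wood tile at (191,172), so the empty end is up and to the left. The scene view agrees.

Call:
play_rows(increments=[[1,[0,0,0],0.095],[1,[0,0,0],0.095],[1,[0,0,0],0.095],[1,[17.7,-28.1,0],0],[1,[17.7,-28.1,0],0],[1,[17.7,-28.1,0],0],[1,[17.7,-28.1,0],0],[1,[17.7,-28.1,0],0],[1,[17.7,-28.1,0],0],[1,[17.7,-28.1,0],0],[1,[17.7,-28.1,0],0],[1,[17.7,-28.1,0],0]], force=30)

```text
time: 1.55
tool_pos: [341.8, -307.5, 231.5]
tcp_rot: [180.0, -0.0, 2.4]
ft_force: [0.6, -0.0, -0.2]
finger_gap: 85.3
grip_force: 0.0
```

Call:
play_rows(increments=[[1,[17.7,-28.1,0],0],[1,[17.7,-28.1,0],0],[1,[17.7,-28.1,0],0],[1,[17.7,-28.1,0],0],[1,[17.7,-28.1,0],0],[1,[17.7,-28.1,0],0],[1,[17.7,-28.1,0],0],[1,[0,0,0],0],[1,[0,0,0],0]])

```text
time: 2.3
tool_pos: [457.3, -105.7, 231.3]
tcp_rot: [180.0, -0.0, 2.6]
ft_force: [0.4, -0.3, 0.7]
finger_gap: 85.1
grip_force: 0.0
```

```bash
cat > w.py <<'E'
from h import *
import sys
q=sys.argv[1]; z=float(sys.argv[2])
s=snapshot('wrist'); save(s['color'],sys.argv[3])
for r in regions_of(q,s):
  m=np.array(r['mask']); 
  if m.sum()>50: print(q,round(r['p'],2),m.sum(),rect(s,m,z))
st=sense(); print(st['time'],np.round(st['tool_pos'],1),np.round(st['tcp_rot'],2),st['finger_gap'])
E
python3 w.py yellow_tile 10 w1
```

```text
yellow_tile 0.65 2543 [ 471.1 -298.    89.5   45.3   -5.2]
yellow_tile 0.59 2513 [ 459.7 -102.8   90.4   40.8    2.5]
2.4 [ 456.6 -107.5  231.3] [1.7998e+02 1.0000e-02 2.4200e+00] 85.79059407272177
```

View pics/w1.png

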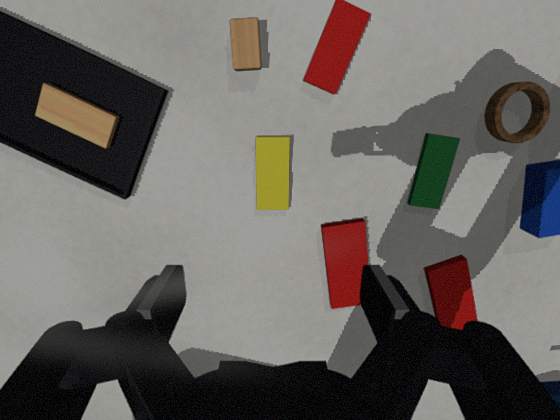

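The wrist view shows yellow at (273,172) and the tray's wood tile at (77,116). The small red tile is at (337,47). I go down on yellow, gripping about 10 mm towards its +x end.

Call:
play_rows(increments=[[0.4,[6,-0.9,35],0],[0.4,[6,-0.8,40],0],[0.4,[0,0,40],0],[0.4,[0,0,40],0],[0.4,[0,0,35],0],[0.4,[0,0,20],0],[0.4,[0,0,12],0],[0.4,[0,0,5],0],[0.4,[0,0,2],0],[0.4,[0,0,0],0]])

```text
time: 3.23
tool_pos: [468.8, -105.9, 2.7]
tcp_rot: [180.0, -0.0, 2.3]
ft_force: [-0.0, -0.3, 0.9]
finger_gap: 59.6
grip_force: 0.0
```

Call:
play_rows(increments=[[-1,[0,0,0],0],[-1,[0,0,0],0],[-1,[0,0,0],0],[-1,[0,0,0],0],[-1,[0,0,0],0],[-1,[0,0,0],0]], force=35)

```text
time: 3.73
tool_pos: [470.1, -105.7, 4.0]
tcp_rot: [179.9, -0.2, 2.4]
ft_force: [-2.3, -1.9, 6.6]
finger_gap: 38.7
grip_force: 35.5
```

Call:
play_rows(increments=[[-1,[0,0,-10],0],[-1,[0,0,-20],0],[-1,[0,0,-40],0],[-1,[0,0,-40],-0.124],[-1,[0,0,-40],-0.124],[-1,[0,0,0],-0.124],[-1,[0,0,0],-0.124],[-1,[0,0,0],-0.124],[-1,[0,0,0],-0.124],[-1,[0,0,0],-0.124],[-1,[0,0,0],-0.124],[-1,[0,0,0],-0.124]])

```text
time: 4.73
tool_pos: [468.8, -104.9, 153.4]
tcp_rot: [179.9, -0.0, 66.7]
ft_force: [-0.1, -0.3, -0.8]
finger_gap: 38.4
grip_force: 35.4
```

```bash
cat > b.py <<'E'
from h import *
def wood(s,lo=(5,40,90),box=None):
  # wood tile inside tray: brown pixels within filled tray mask
  r=regions_of('tray',s)
  if not r: print('no tray'); return
  m=np.array(r[0]['mask']).astype('uint8')
  c=max(cv2.findContours(m,0,2)[0],key=cv2.contourArea); f=np.zeros_like(m); cv2.drawContours(f,[cv2.convexHull(c)],-1,1,-1)
  h=cv2.cvtColor(s['color'],cv2.COLOR_RGB2HSV)
  w=cv2.inRange(h,(8,60,90),(22,255,255))*f
  w=cv2.morphologyEx(w,cv2.MORPH_OPEN,np.ones((3,3)))
  print('tray',r[0]['p'],rect(s,f,14),'wood',rect(s,w,16))
if __name__=='__main__':
  for n in('top','wrist','scene'):
    s=snapshot(n); save(s['color'],'b_'+n); print(n); wood(s)
    for q in ('yellow_tile',):
      for r in regions_of(q,s):
        m=np.array(r['mask'])
        if m.sum()>50: print(q,round(r['p'],2),m.sum(),rect(s,m,146))
  st=sense();print(st['time'],np.round(st['tool_pos'],1),np.round(st['tcp_rot'],2),st['finger_gap'])
E
python3 b.py
```

```text
top
tray 0.62 [545.7 186.6 279.4 144.9  66.1] wood [518.5 125.   92.   42.3  66.3]
yellow_tile 0.79 239 [ 444.3 -147.4   52.2   27.5  -61.9]
wristTraceback (most recent call last):
  File "b.py", line 14, in <module>
    s=snapshot(n); save(s['color'],'b_'+n); print(n); wood(s)
                                                      ~~~~^^^
  File "b.py", line 11, in wood
    print('tray',r[0]['p'],rect(s,f,14),'wood',rect(s,w,16))
                                               ~~~~^^^^^^^^
  File "h.py", line 14, in rect
    c=max(cv2.findContours(mask.astype('uint8'),cv2.RETR_EXTERNAL,cv2.CHAIN_APPROX_NONE)[0],key=cv2.contourArea)
ValueError: max() iterable argument is empty
```

View pics/b_wrist.png

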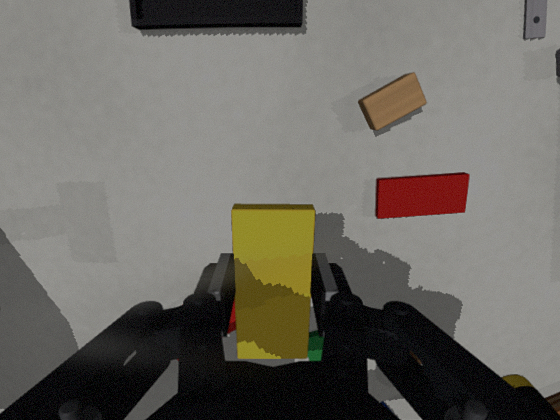

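The yellow tile is held level at rows 209 to 358 in the wrist view, pointing along tool x. Next I move over the tray and measure the tile's ends.

Call:
play_rows(increments=[[-1,[33.4,-5.1,0],0],[-1,[33.4,-5.1,0],0],[-1,[33.4,-5.1,0],0],[-1,[33.4,-5.1,0],0],[-1,[33.4,-5.1,0],0],[-1,[33.4,-5.1,0],0],[-1,[33.4,-5.1,0],0],[-1,[33.4,-5.1,0],0],[-1,[33.4,-5.1,0],0],[-1,[0,0,0],0],[-1,[0,0,0],0]])

```text
time: 5.9
tool_pos: [547.2, 190.5, 152.1]
tcp_rot: [-180.0, 0.0, 66.3]
ft_force: [0.4, -2.2, -0.6]
finger_gap: 38.9
grip_force: 35.4
```

Run:
```python
from h import *
s=snapshot('wrist'); save(s['color'],'c_wrist')
st=sense();p=np.array(st['tool_pos']);yaw=np.radians(st['tcp_rot'][2]);print(st['time'],p.round(1),np.round(st['tcp_rot'],2),st['finger_gap'])
X=np.array([np.cos(yaw),np.sin(yaw)]);Y=np.array([np.sin(yaw),-np.cos(yaw)])
for uv in [(232,209),(314,209),(238,358),(308,358)]:
  w=pix2w(s,[uv],p[2]+6)[0][:2]-p[:2]; print(uv,(w@X).round(1),(w@Y).round(1))
for r in regions_of('yellow_tile',s)[:2]:
  m=np.array(r['mask']);v,u=np.nonzero(m);print(r['p'],m.sum(),u.min(),u.max(),v.min(),v.max())
for r in regions_of('tray',s)[:2]:
  m=np.array(r['mask']);v,u=np.nonzero(m);print('tray',r['p'],m.sum(),rect(s,m,14))
M=np.array(s['world_from_camera']);print('cam',M[:3,3].round(1))
```

```text
5.95 [547.  189.2 152. ] [-1.7997e+02  4.0000e-02  6.6300e+01] 38.39187088845037
(232, 209) 36.8 -20.1
(314, 209) 36.8 18.1
(238, 358) -51.9 -20.7
(308, 358) -51.9 18.8
0.69 11839 231 315 204 358
tray 0.92 30265 [558.9 218.4 212.6 143.6  66.5]
cam [579.3 265.2 293.8]
```

View pics/c_wrist.png

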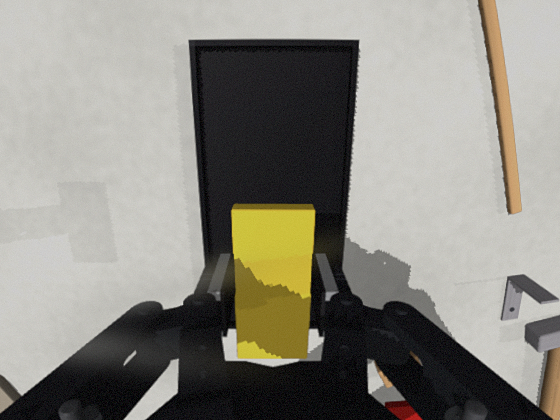

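The far end of the tray is at row 41, columns 190 to 359. The tile's centre sits 7.5 mm behind the TCP, and the TCP is already where it has to be, so I lower it.

Call:
play_rows(increments=[[-1,[0,0,35],0],[-1,[0,0,35],0],[-1,[0,0,30],0],[-1,[0,0,20],0],[-1,[0,0,8],0],[-1,[0,0,2],0],[-1,[0,0,1],0],[-1,[0,0,1],0],[-1,[0,0,0],0]], force=20)

```text
time: 6.8
tool_pos: [548.8, 188.9, 22.2]
tcp_rot: [179.9, -0.1, 66.3]
ft_force: [-0.2, 0.0, -1.0]
finger_gap: 38.5
grip_force: 35.4
```

Call:
play_rows(increments=[[-1,[0,0,1.5],0],[-1,[0,0,1.5],0],[-1,[0,0,1.5],0],[-1,[0,0,0],0]])

```text
time: 7.13
tool_pos: [549.0, 189.7, 17.9]
tcp_rot: [179.9, -0.2, 66.3]
ft_force: [-1.3, 3.4, 9.9]
finger_gap: 38.7
grip_force: 37.1
```

Call:
play_rows(increments=[[-1,[0,0,1],0],[-1,[0,0,1],0],[-1,[0,0,0],0],[-1,[0,0,0],0]], force=20)

```text
time: 7.47
tool_pos: [549.2, 190.2, 16.4]
tcp_rot: [179.8, -0.2, 66.4]
ft_force: [-1.0, 4.0, 10.0]
finger_gap: 38.5
grip_force: 38.4
```

Run:
```python
from h import *
s=snapshot('scene');w=snapshot('wrist')
c=cv2.resize(s['color'][200:380,250:440],(570,540),interpolation=2)
save(np.hstack([c,cv2.resize(w['color'][150:420,200:360],(230,388))[:, :][:388].repeat(1,0) if 0 else np.zeros((540,1,3),np.uint8)]),'d')
st=sense();print(st['tool_pos'],st['ft_force'],st['grip_force'])
```

```text
[549.25809311 190.16138285  16.36062302] [-2.03295146  3.92817066 10.66055742] 38.35380792617798
```

View pics/d.png

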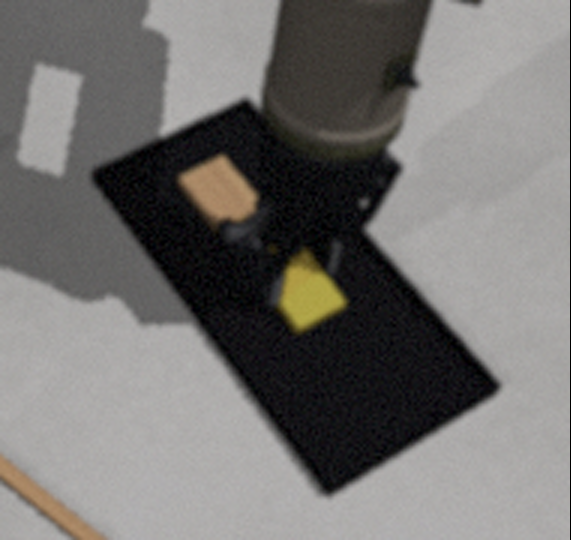

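It tilts about the pads with a steady 10 N. I release it and look.

Call:
play_rows(increments=[[0.4,[0,0,0],0],[0.4,[0,0,0],0],[0.4,[0,0,0],0],[0.4,[0,0,0],0],[0.4,[0,0,-10],0],[0.4,[0,0,-30],0],[0.4,[0,0,-40],0],[0.4,[0,0,-40],0],[0.4,[0,0,-40],0],[0.4,[-20,0,-30],0],[0.4,[-30,0,0],0],[0.4,[0,0,0],0]])

```text
time: 8.57
tool_pos: [527.8, 140.1, 207.6]
tcp_rot: [179.7, -0.1, 66.3]
ft_force: [-0.2, -0.4, 0.1]
finger_gap: 60.0
grip_force: 0.0
```

```bash
cat > e.py <<'E'
from h import *
from b import wood
import sys
w=snapshot('wrist'); save(w['color'],sys.argv[1]); wood(w)
for q in sys.argv[2:]:
  for r in regions_of(q,w)[:2]:
    print(q,r['p'],rect(w,np.array(r['mask']),18.5))
st=sense();print(st['time'],np.round(st['tool_pos'],1),np.round(st['tcp_rot'],2),st['finger_gap'])
E
python3 e.py e_wrist yellow_tile
```

```text
tray 0.6 [541.3 178.1 282.5 145.   66.3] wood [512.3 112.7  55.5  39.6  66.1]
yellow_tile 0.92 [543.5 180.6  90.5  41.3  66.2]
8.7167 [527.1 142.9 203.8] [-1.7998e+02 -1.0000e-02  6.6280e+01] 59.99396541926544
```

View pics/e_wrist.png

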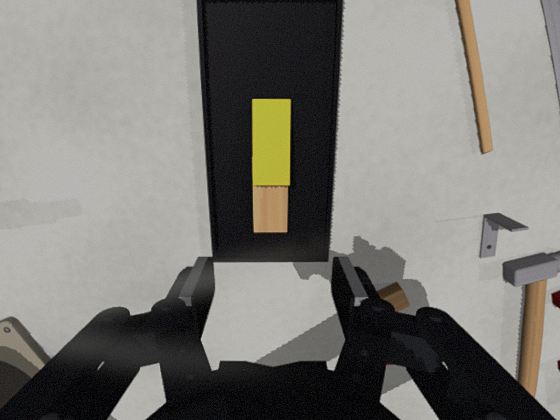

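Yellow lies in line with the wood tile (columns 252-291 against 253-288). It slopes correctly and is centred within about 2 mm. Now the small red tile.

Call:
play_rows(increments=[[0.4,[0,0,0],0.123],[0.4,[0,0,0],0.123],[0.4,[0,0,0],0.123],[0.4,[0,0,0],0.123],[0.4,[0,0,0],0.123],[0.4,[0,0,0],0.123],[0.4,[0,0,0],0.123],[0.4,[0,0,0],0.123],[0.4,[0,0,0],0.123],[0.4,[0,0,0],0.123],[0.4,[0,0,0],0.123],[0.4,[0,0,0],0.123]])

```text
time: 9.72
tool_pos: [526.8, 143.8, 202.5]
tcp_rot: [180.0, 0.1, -18.5]
ft_force: [-0.2, -0.7, 0.2]
finger_gap: 60.0
grip_force: 0.0
```

Call:
play_rows(increments=[[0.4,[19.5,30,0],0],[0.4,[19.5,30,0],0],[0.4,[19.5,30,0],0],[0.4,[19.5,30,0],0],[0.4,[19.5,30,0],0],[0.4,[19.5,30,0],0],[0.4,[19.5,30,0],0],[0.4,[19.5,30,0],0],[0.4,[19.5,30,0],0],[0.4,[0,0,0],0],[0.4,[0,0,0],0]])

```text
time: 10.63
tool_pos: [609.4, -169.6, 201.9]
tcp_rot: [-180.0, 0.2, -18.4]
ft_force: [-0.4, 0.8, 0.4]
finger_gap: 60.0
grip_force: 0.0
```

```bash
python3 w.py red_tile 10 f_wrist
```

```text
red_tile 0.95 605 [ 378.  -181.4   55.1   25.2    6.3]
red_tile 0.89 2829 [ 603.8 -166.8   90.3   40.3  -19.4]
red_tile 0.72 1297 [ 301.  -383.3  141.1   29.1   28.7]
10.7333 [ 609.3 -167.4  202.5] [-1.7996e+02  1.3000e-01 -1.8220e+01] 59.98550997009783
```

View pics/f_wrist.png

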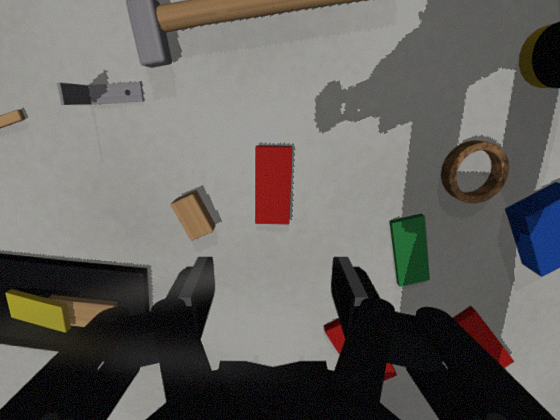

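The crop confirms red at (274,185), 90x40 mm, clear of the block at (193,216). I descend.

Call:
play_rows(increments=[[0.4,[2,0,38],0.01],[0.4,[0,0,40],0],[0.4,[0,0,40],0],[0.4,[0,0,38],0],[0.4,[0,0,22],0],[0.4,[0,0,13],0],[0.4,[0,0,6],0],[0.4,[0,0,2],0],[0.4,[0,0,0],0]])

```text
time: 11.48
tool_pos: [612.5, -168.8, 6.2]
tcp_rot: [-180.0, -0.1, -18.8]
ft_force: [-0.4, 0.8, -0.3]
finger_gap: 59.7
grip_force: 0.0
```

Call:
play_rows(increments=[[-1,[0,0,0],0],[-1,[0,0,0],0],[-1,[0,0,0],0],[-1,[0,0,0],0],[-1,[0,0,0],0],[-1,[0,0,0],0]], force=35)

```text
time: 11.98
tool_pos: [613.2, -169.5, 7.6]
tcp_rot: [-180.0, -0.2, -18.8]
ft_force: [-1.3, 1.2, 6.6]
finger_gap: 37.4
grip_force: 34.4
```

Call:
play_rows(increments=[[-1,[0,0,-10],0],[-1,[0,0,-20],0],[-1,[0,0,-40],0],[-1,[0,0,-40],0],[-1,[0,0,-40],0],[-1,[0,0,-40],0],[-1,[0,0,0],-0.124],[-1,[0,0,0],-0.124],[-1,[0,0,0],-0.124],[-1,[0,0,0],-0.124],[-1,[0,0,0],-0.124],[-1,[0,0,0],-0.124]])

```text
time: 12.98
tool_pos: [611.6, -169.2, 196.6]
tcp_rot: [179.9, -0.1, 24.2]
ft_force: [0.8, -0.2, -0.7]
finger_gap: 37.2
grip_force: 35.2
```

Call:
play_rows(increments=[[-1,[0,0,0],-0.124],[-1,[0,0,0],-0.124],[-1,[0,0,0],-0.124],[-1,[0,0,0],-0.124],[-1,[0,0,0],-0.124],[-1,[0,0,0],-0.124],[-1,[0,0,0],0]])

```text
time: 13.57
tool_pos: [611.6, -169.2, 196.5]
tcp_rot: [179.9, -0.0, 66.8]
ft_force: [0.5, 0.7, -0.9]
finger_gap: 37.1
grip_force: 35.2
```

```bash
cat > g.py <<'E'
from h import *
s=snapshot('wrist'); save(s['color'],'g_wrist')
st=sense();p=np.array(st['tool_pos']);yd=st['tcp_rot'][2];yaw=np.radians(yd);print(st['time'],p.round(1),np.round(st['tcp_rot'],2),st['finger_gap'])
X=np.array([np.cos(yaw),np.sin(yaw)]);Y=np.array([np.sin(yaw),-np.cos(yaw)])
for r in regions_of('red_tile',s)[:3]:
  m=np.array(r['mask']);v,u=np.nonzero(m);e=rect(s,m,p[2]+6);d=e[:2]-p[:2]
  print(r['p'],m.sum(),u.min(),u.max(),v.min(),v.max(),e,'tool',d@X,d@Y)
  t=[(u[v==v.min()+6].mean(),v.min()+6),(u[v==v.max()-3].mean(),v.max())]
  for q in t:
    w=pix2w(s,[q],p[2]+6)[0][:2]-p[:2]; print(q,(w@X).round(1),(w@Y).round(1))
E
python3 g.py
```

```text
13.6167 [ 611.7 -169.2  196.3] [ 1.799e+02 -1.000e-02  6.633e+01] 36.919419630256336
0.95 3843 42 140 250 330 [ 518.  -141.1   56.8   24.    11.5] tool -11.83669453055278 -97.06824343942439
(np.float64(110.0), np.int64(256)) 10.1 -82.2
(np.float64(72.5), np.int64(330)) -36.6 -112.3
0.93 11215 231 313 200 352 [ 609.1 -173.    88.6   38.7   67.1] tool -4.474325660937411 -0.8257604881428329
(np.float64(271.5), np.int64(206)) 37.0 -1.6
(np.float64(272.5), np.int64(352)) -48.8 -0.5
0.59 62 151 164 375 390 [ 519.4 -209.3   15.7    2.2   25.9] tool -73.73569688826481 -68.40269779452237
(np.float64(159.5), np.int64(381)) -72.3 -67.1
(np.float64(154.0), np.int64(390)) -79.8 -71.5
```

Call:
play_rows(increments=[[-1,[30.2,-17,0],0],[-1,[30.2,-17,0],0],[-1,[30.2,-17,0],0],[-1,[30.2,-17,0],0],[-1,[30.2,-17,0],0],[-1,[30.2,-17,0],0],[-1,[30.2,-17,0],0],[-1,[30.2,-17,0],0],[-1,[30.2,-17,0],0],[-1,[30.2,-17,0],0],[-1,[30.2,-17,0],0],[-1,[30.2,-17,0],0]])

```text
time: 14.67
tool_pos: [568.9, 246.4, 195.6]
tcp_rot: [180.0, -0.0, 66.2]
ft_force: [0.4, 0.1, -0.6]
finger_gap: 37.1
grip_force: 35.2
```

Call:
play_rows(increments=[[-1,[0,0,30],0],[-1,[0,0,35],0],[-1,[0,0,0],0],[-1,[0,0,0],0],[-1,[0,0,0],0]])

```text
time: 15.08
tool_pos: [569.8, 244.5, 131.5]
tcp_rot: [180.0, -0.0, 66.3]
ft_force: [-0.5, 0.1, 1.1]
finger_gap: 37.1
grip_force: 35.3
```

```bash
python3 g.py; python3 -c "
from h import *
import time
for i in range(3):
  snapshot('wrist');s=sense();print(np.round(s['tool_pos'],1),np.round(s['tcp_rot'],2))"
```

```text
15.1333 [570.6 244.7 132.6] [ 1.7986e+02 -1.3000e-01  6.6330e+01] 36.969485847354406
0.82 11503 231 313 199 353 [567.4 241.4  89.1  39.2  66.4] tool -4.285772837212587 -1.6366283128040748
(np.float64(272.0), np.int64(205)) 37.4 -1.7
(np.float64(272.5), np.int64(353)) -48.8 -1.6
[570.9 244.7 132.8] [ 1.7982e+02 -1.6000e-01  6.6360e+01]
[570.7 244.7 132.4] [ 1.7984e+02 -1.5000e-01  6.6370e+01]
[570.5 244.7 132. ] [ 1.7986e+02 -1.3000e-01  6.6390e+01]
```

Call:
play_rows(increments=[[-1,[0,0,35],0],[-1,[0,0,30],0],[-1,[0,0,20],0],[-1,[0,0,10],0],[-1,[0,0,3],0],[-1,[0,0,2],0],[-1,[0,0,2],0],[-1,[0,0,0],0]], force=25)

```text
time: 16.0
tool_pos: [570.4, 245.1, 29.4]
tcp_rot: [179.9, -0.1, 66.4]
ft_force: [0.7, 0.3, -0.3]
finger_gap: 37.4
grip_force: 35.3
```

Call:
play_rows(increments=[[-1,[0,0,1.5],0],[-1,[0,0,1.5],0],[-1,[0,0,1.5],0],[-1,[0,0,1.5],0],[-1,[0,0,0],0]])

```text
time: 16.42
tool_pos: [569.4, 244.8, 21.9]
tcp_rot: [180.0, -0.0, 66.5]
ft_force: [-0.0, 0.4, 1.7]
finger_gap: 36.9
grip_force: 28.0
```

Call:
play_rows(increments=[[-1,[0,0,1],0],[-1,[0,0,1],0],[-1,[0,0,0],0]])

```text
time: 16.67
tool_pos: [569.3, 244.8, 20.1]
tcp_rot: [180.0, -0.0, 66.5]
ft_force: [0.5, -0.4, 3.4]
finger_gap: 37.0
grip_force: 26.1
```

Call:
play_rows(increments=[[-1,[0,0,1],0],[-1,[0,0,0],0],[-1,[0,0,0],0]])

```text
time: 16.92
tool_pos: [569.3, 244.8, 19.8]
tcp_rot: [180.0, -0.0, 66.5]
ft_force: [-3.3, 0.8, 9.8]
finger_gap: 37.1
grip_force: 29.0
```

Floor contact comes where predicted (TCP about 19.5). I release and back off.

Call:
play_rows(increments=[[0.4,[0,0,0],0],[0.4,[0,0,0],0],[0.4,[0,0,0],0],[0.4,[0,0,0],0],[0.4,[0,0,-10],0],[0.4,[0,0,-30],0],[0.4,[0,0,-40],0],[0.4,[0,0,-40],0],[0.4,[-20,0,-40],0],[0.4,[-35,0,-30],0],[0.4,[-35,0,0],0],[0.4,[0,0,0],0]])

```text
time: 17.92
tool_pos: [534.8, 162.7, 206.5]
tcp_rot: [179.8, -0.0, 66.3]
ft_force: [-1.1, -1.3, -1.3]
finger_gap: 59.9
grip_force: 0.0
```

```bash
sed -i 's/\[:2\]:/[:3]:/' e.py; python3 e.py h_wrist yellow_tile red_tile
python3 - <<'E'
import cv2,numpy as np
a=cv2.imread('pics/h_wrist.png')
from h import snapshot
s=snapshot('scene')['color'][:,:,::-1][200:380,250:440]
cv2.imwrite('pics/final.png',np.hstack([cv2.resize(a[0:300,150:400],(400,480)),cv2.resize(s,(400,480))]))
E
```

```text
tray 0.85 [543.1 182.3 289.  143.3  66.3] wood [512.1 112.5  54.4  39.3  66.8]
yellow_tile 0.8 [537.5 165.5  59.5  40.4  66.2]
red_tile 0.62 [564.1 236.1  91.1  42.1  66.2]
18.1167 [535.1 166.9 203.3] [-1.7999e+02 -2.0000e-02  6.6440e+01] 59.519256986138984
```

View pics/final.png

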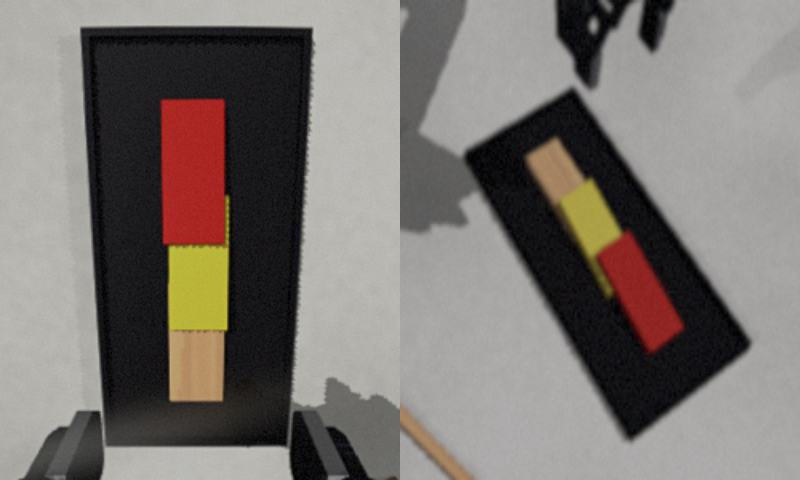

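The final picture shows a shingled row of wood, yellow and red. Each tile overlaps by about a third, red is about 59 mm beyond yellow, and both are within about 2 mm of the row's centre line. The gripper is clear, so I hand in.

```bash
python3 -c "
from bench import *
print(hand_in())"
```

```text
the job is handed in; nothing more can be done
None
```

I laid the yellow tile on the wood tile and the small red tile on the yellow one, each overlapping by about a third and within about 2 mm of the row's centre line (red sits 3–4 mm to one side of yellow); I left green alone and handed the job in at about 18 s, with no verdict returned.

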